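Free roll and soft catch of a sample cell on the coil rail

ROBOT

A 7-joint arm with a two-finger parallel gripper is mounted at the origin on the work surface. World frame = base frame: x ahead of the robot, y to its left, z up, the work surface at z = 0. Lengths are in m, angles in rad, forces in N, time in s.
With the tool pointing down it reaches from about 0.425 to 1.025 m from the base axis. Payload 9.4 kg.
Tool frame: the origin (TCP) lies on the centre line of the jaws, within the pads' length; the fingertips stand 17 mm ahead of it and the grasp point (between the pads) lies 2 mm behind it; z points along the fingers, y is the line along which they close (so a half turn about z gives the same grasp; the last joint's range is limited). The gripper opens to 85 mm and grips with 20 to 120 N. Pads are 22 mm wide; open, the fingers measure 114 mm over their backs; the gripper's body (76 mm by 85 mm) begins 54 mm behind the grasp point. The pads swing forward as they close: fully open they stand 13 mm farther back than shut.
Start: joints at [-1.222, 0.599, -0.003, 1.599, 0.002, 0.943, -0.08], TCP at [0.299, 0.66, 0.215] pointing down, gripper open.
Joint ranges: [-2.57, 2.57], [-0.35, 1.97], [-1.29, 1.29], [0.11, 2.56], [-1.05, 4.19], [0.11, 1.86], [-2.63, 2.63]. Speed limits (rad/s): [2.22, 2.22, 3.01, 3.01, 3.14, 3.14, 3.14].

INTERFACE

Orientations are given as a unit quaternion [x, y, z, w].
In Python, from workcell import get_state, optics, env gives the robot as it stands. The module is installed in compiled form; this text tells all that it offers.
- The arm moves only by the tool servo_tool, never from a script. Its argument "series" is one flat list of numbers, 7 for each row, row after row: the shift along the tool's x, y, z in mm, then the turn, a rotation vector about the tool's x, y, z in degrees, then the opening, from 0 (shut) to 1 (fully open). In form: [dx, dy, dz, wx, wy, wz, claw, dx, dy, dz, wx, wy, wz, claw, ...]. A call has 1 to 5 rows; each row is the pose to reach, as a shift and turn from the pose commanded when the call began, along the tool's axes at that moment; what a row does not reach only later rows make up. A row lasts 1/12 s, in which the tool goes at most 41.7 mm and 7.16 degrees, less where a joint would pass 70% of its speed; a pose out of reach is approached as far as the arm can. A call with a gripper value outside its range is refused whole. The fingers move at their own pace and stop on an object; "squeeze" is the grip in N (left out, the last holds). Time passes only in rows, so rows that repeat a pose let the fingers close. It gives the time, the measured TCP pose, the force, the opening and the grip force at its end, in the units of the state.
- get_state(): the state, without advancing time (a new reading comes with each control period).
- optics.get_image(name): name is "scene" or "side" or "wrist"; returns a dict with "color" (384x512x3 uint8, red, green, blue), "K" (3x3 intrinsics, pixels), "cam_to_world" (4x4, takes a point from camera to world coordinates). Camera axes: x right, y up, looking along -z (the intrinsics and any distortion apply to the point x, -y, -z); pixel columns grow to the right and rows downward; lengths in m; the calibration is good to about 2 mm. A picture is of the moment at which its call begins. There is no depth.
- env.close_job(): hands the job in; it is judged then, once.
The state is a dict: "time": time; "joint_pos": joint angles; "joint_vel": joint speeds; "joint_efforts": joint torques, N m; "ee_pos": TCP position; "tcp_rot": TCP orientation; "contact_force": force on the tool from outside, world axes, zero at the start; "ft_torque": the same for the moment, N m; "gripper_width": finger opening in m; "gripper_force": force on a finger pad.
Only numpy, scipy, OpenCV 4.12 (cv2) and the standard library are available. Lean on these libraries where they do the work, as an engineer would, in place of code of your own. Each camera call takes 0.05 s, during which the arm holds its last target. There are 200 camera calls.

TASK

Swing the red gate open so that the red-flanged sample cell rolls down the sloped rail, and let it roll freely, untouched, until its axle is past the yellow coil. Then catch it softly on the run: let the fingers run along close in front of it at nearly its own speed, take it up while both move and slow it down gradually over several centimetres, never stopping it dead or short of the blue measuring coil, never knocking or squeezing it with more than about 5 N, and never letting it reach the black end stop. Bring it to rest over the blue coil, keep it there, and finish while the fingers still hold it steady there, with the other things on the bench left where they are.

Things in the scene. Friction and masses are not known exactly. Their poses are not given: they have to be found in the camera images.
- rail: Sloped rail, fixed: dark base plate 660 x 100 x 10 mm with two round steel rods 10 mm in diameter as rails, outer faces 76 mm and inner faces 56 mm apart. Origin on the bench under its middle; x runs level along the rail, positive downhill, y across it (positive away from the robot), z up. A grey rest, 8 mm thick, 120 mm high, stands behind the cell at x = -306 mm.
- rail_top (a point): Middle of the rail at x = 0, level with the rail tops, 62 mm above the bench. The tops fall evenly downhill by 60 mm per metre (0.06 rad), from x = -310 to 310 mm.
- cell: Loose sample cell: clear barrel 44 mm in diameter, 84 mm long, between red flanges 76 mm in diameter, 8 mm thick. Origin at its centre on the axle (its y axis, across the rail; the others turn as it rolls). The barrel rolls on the rail tops, axle 22 mm above them. Mass 0.35 kg (0.25 to 0.49), starts with axle at rail x = -240 mm.
- cell_center (a point): Centre of the cell, the same point as its origin. Let go, it gathers speed with a time constant of about 0.7 s and then rolls on steadily at about 0.19 m/s (rolling drag balances the slope). Touch it on the barrel, with fingers downhill of it that reach down into the 56 mm gap between the rails. The flanges hang outside the rails. It starts resting against the gate.
- coil: Blue measuring coil block with a copper disc on top, 34 (along the rail) x 44 x 30 mm, fixed between the rails on the base plate, top 40 mm above the bench, below the rolling barrel. Origin at the centre of its underside; x downhill like the rail's. It stands at rail x = 110 to 190 mm, different each time.
- gate_pivot (a point): Upright pivot axis of the red gate, on a grey post beside the rail on the robot's side, at rail x = -195.5 mm, y = -85 mm, 98 mm above the bench (mid-height of the gate arm). Closed, the arm (13 mm thick, 12 mm high) reaches 135 mm from here towards rail +y, in front of both flanges.
- gate (a joint): Gate angle in rad, 0 closed to 1.5 fully open; it stays where it is left (friction 0.03 N m). Opening swings the red arm downhill and its 60 mm tail, which points towards the robot when closed, uphill (clockwise from above). The cell passes freely from about 1.35.
- gate_pin (a point): Top centre of the black upright pin, 14 mm in diameter, on the end of the gate's tail, 60 mm from the pivot axis; the pin stands 33 mm above the tail, its top 137 mm above the bench. Push it uphill, round the pivot, to open the gate.
- yellow_coil (a point): Top centre of the yellow coil block (30 x 44 mm, top 40 mm above the bench) fixed between the rails at rail x = -100 mm. The cell must not be touched until its axle is past this point.
- end_stop: Black end stop across the low end of the rail, 10 x 80 x 50 mm, its uphill face at rail x = 300 mm; its top is 45 mm above the rail there. The cell must not reach it. Origin on the bench under that face.
- hygrometer: Bystander: white room hygrometer, 22 x 100 x 70 mm, standing loose beyond the rail. Origin under its centre.
- jar: Bystander: jar with red cap, 60 mm in diameter, 80 mm tall, loose. Origin under its centre.
- mouse: Bystander: black computer mouse, 100 x 60 x 30 mm, loose on the bench. Origin under its centre.

How it is judged:
On the way, in this order (a step that is already met when the one before it is completed fails the run):
1. the cell, released by the gate, rolls freely past the yellow coil (x of cell in the frame of rail between -0.1 and 0 m and linear speed of cell above 0.1 m/s and value of joint gate above 0.8 rad and contact force between each of the arm, the fingers and cell below 0.1 N), for 0.1 s.
2. the fingers run along close to the rolling cell (horizontal distance between the grasp point and cell below 0.048 m and linear speed of cell above 0.11 m/s and x of cell in the frame of rail above -0.09 m and x of cell in the frame of coil below 0.03 m), for 0.2 s.
3. the cell is slowed down gradually (horizontal distance between the grasp point and cell below 0.065 m and linear speed of cell between 0.03 and 0.1 m/s and x of cell in the frame of rail above -0.09 m and x of cell in the frame of coil below 0.03 m), for 0.15 s.
4. the cell is kept at rest over the blue coil for 2 s (x of cell in the frame of coil between -0.015 and 0.015 m and linear speed of cell below 0.03 m/s and value of joint gate above 0.8 rad and y of cell in the frame of rail between -0.012 and 0.012 m and z of cell in the frame of rail between 0.06 and 0.09 m and angle between the y axis of cell and the y axis of rail, either way round below 0.15 rad), for 2 s.
At the end, for the whole second after the job is handed in: The gate is open and the fingers hold the cell at rest on the rails (under 0.03 m/s, still lying across the rail), its axle within 15 mm along the rail of the blue coil's centre, the fingers touching it (all of step 4 and contact force between the fingers and cell above 0.01 N); the arm keeps its last pose, push and grip.
It fails at once if the robot touched the cell before its axle was past the yellow coil (x of cell in the frame of rail below -0.105 m and contact force between any of the fingers, the arm and cell above 0.2 N).
It fails at once if the cell was knocked or squeezed with more than 5 N (contact force between any of the fingers, the arm and cell above 5 N).
It fails at once if the cell was stopped short of the blue coil, or reached the end stop (contact force between cell and end_stop above 0.1 N or (x of cell in the frame of rail above -0.09 m and x of cell in the frame of coil below -0.04 m and linear speed of cell below 0.03 m/s)).
It fails at once if the cell left the rail (z of cell in the frame of rail below 0.055 m or z of cell in the frame of rail above 0.12 m or y of cell in the frame of rail above 0.02 m or y of cell in the frame of rail below -0.02 m).
It fails at once if another thing on the bench was disturbed (distance of any of hygrometer, jar, mouse from where it was at the start of the episode above 0.03 m or angle between any of hygrometer, jar, mouse's own z axis and vertical above 0.4 rad).
It also fails if it takes over 32 s, if anything falls off the work surface, if the arm or the gripper's body presses on something with over 40 N, if the wrist force passes 120 N, or if a joint passes its speed limit or range.

## Working session

There is one attempt and no reset: what is moved stays moved. The work goes in short steps, Python scripts to look and compute and a tool call to move; the robot and the scene stay as the last step left them, time stands still between calls to the robot, and variables do not carry over. Pictures are saved under pics/ and viewed, at most 10 in all, crops included, and the job is handed in when it is done.

Besides the shell and the picture viewer there is one more tool, called after "Emit:" by a JSON object that holds its "method" and its "body". servo_tool: Moves the arm, as the interface text tells. Its arguments: {"type":"object","properties":{"series":{"type":"array","items":{"type":"number"}},"squeeze":{"type":"number"}},"required":["series"]}

```bash
mkdir -p pics; python3 - <<'E'
from workcell import get_state, optics
import cv2,numpy as np,pickle
s=get_state();print({k:np.round(v,3).tolist() for k,v in s.items()})
d={}
for n in("scene","side","wrist"):
    im=optics.get_image(n);d[n]=im;print(n,im["K"].round(1).tolist(),im["cam_to_world"].round(4).tolist(),im.keys())
pickle.dump(d,open("im.pkl","wb"))
cv2.imwrite("pics/a.png",cv2.resize(d["scene"]["color"][:,:,::-1],(800,600)))
cv2.imwrite("pics/b.png",cv2.resize(d["side"]["color"][:,:,::-1],(800,600)))
cv2.imwrite("pics/c.png",d["wrist"]["color"][:,:,::-1])
E
```

```text
{'time': 0.0, 'joint_pos': [-1.222, 0.6, -0.003, 1.6, 0.002, 0.943, -0.08], 'joint_vel': [0.0, 0.0, 0.0, 0.0, -0.0, 0.002, -0.0], 'joint_efforts': [-0.0, -77.646, 1.565, -25.8, 0.012, 0.009, 0.0], 'ee_pos': [0.299, 0.66, 0.214], 'tcp_rot': [0.211, 0.977, -0.001, -0.0], 'contact_force': [0.256, -0.532, 0.913], 'ft_torque': [-0.013, 0.054, 0.023], 'gripper_force': 0.0, 'gripper_width': 0.085}
scene [[387.3, 0.0, 254.5], [0.0, 387.3, 192.0], [0.0, 0.0, 1.0]] [[0.4802, -0.5461, 0.6864, 1.1622], [0.8771, 0.3036, -0.3721, -0.3758], [-0.0052, 0.7807, 0.6248, 0.6595], [0.0, 0.0, 0.0, 1.0]] dict_keys(['color', 'K', 'cam_to_world'])
side [[407.1, 0.0, 260.3], [0.0, 407.1, 193.3], [0.0, 0.0, 1.0]] [[-0.9237, 0.3038, -0.2335, 0.3199], [-0.383, -0.7128, 0.5876, 0.5215], [0.0121, 0.6322, 0.7747, 0.8672], [0.0, 0.0, 0.0, 1.0]] dict_keys(['color', 'K', 'cam_to_world'])
wrist [[334.3, 0.0, 258.7], [0.0, 334.3, 184.0], [0.0, 0.0, 1.0]] [[0.4119, -0.8737, -0.2589, 0.2326], [0.9112, 0.3948, 0.1175, 0.6889], [-0.0004, -0.2843, 0.9587, 0.3733], [0.0, 0.0, 0.0, 1.0]] dict_keys(['color', 'K', 'cam_to_world'])
```

View pics/a.png

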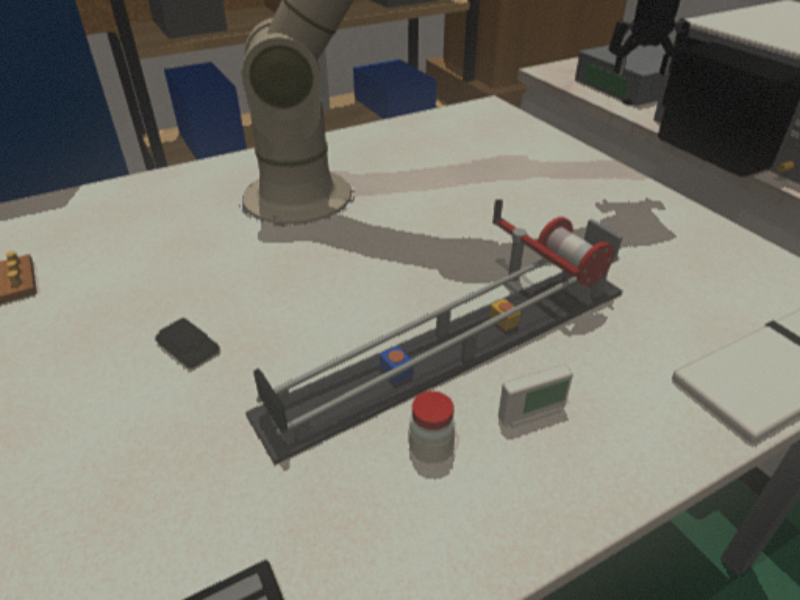

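View pics/b.png

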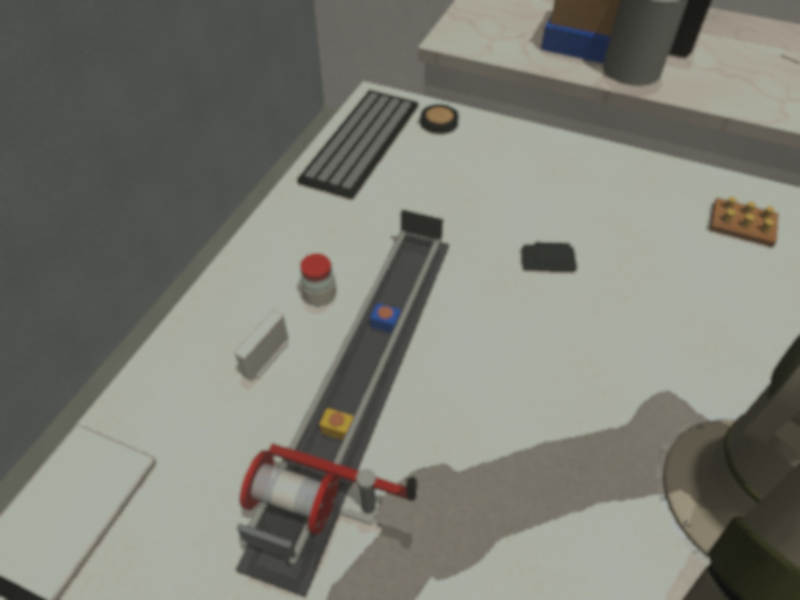

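The scene view (800 px scale) shows the yellow coil at (505,309), the blue coil at (397,355) and the pin top at (497,203). The plate corners are at (248,415), (283,460) and (621,291). In the side view the yellow coil is at (337,420), the blue coil at (385,313) and the pin top at (410,482).

```bash
cat > h.py <<'E'
import numpy as np,cv2,pickle
from scipy.optimize import least_squares
def proj(im,P):
    T=np.linalg.inv(im["cam_to_world"]);p=np.atleast_2d(P)@T[:3,:3].T+T[:3,3]
    q=(p*[1,-1,-1])@im["K"].T
    return q[:,:2]/q[:,2:]
def r2w(r,P):
    c,s=np.cos(r[2]),np.sin(r[2]);P=np.atleast_2d(P)
    return np.c_[r[0]+c*P[:,0]-s*P[:,1],r[1]+s*P[:,0]+c*P[:,1],P[:,2]]
E
python3 - <<'E'
from h import *
d=pickle.load(open("im.pkl","rb"))
def blob(im,lo,hi):
    h=cv2.cvtColor(im["color"],cv2.COLOR_RGB2HSV);m=cv2.inRange(h,lo,hi)
    return [(np.round(c,1).tolist(),int(st[4])) for c,st in zip(*[cv2.connectedComponentsWithStats(m)[k] for k in(3,2)]) if 15<st[4]<9000]
for n in("scene","side"):
    print(n,"yel",blob(d[n],(18,130,90),(32,255,255)),"blue",blob(d[n],(105,120,60),(130,255,255)))
f=lambda u:(np.array(u)+.5)*.64-.5
# name,rail point,scene px,side px
obs=[("scene",(-.1,0,.04),(505,307)),("scene",(-.1955,-.145,.137),(497,203)),("scene",(.33,-.05,.01),(249,415)),("scene",(.33,.05,.01),(279,459)),("scene",(-.33,.05,.01),(621,291)),
("side",(-.1,0,.04),(337,419)),("side",(-.1955,-.145,.137),(411,481)),("side",(.33,-.05,.01),(447,242)),("side",(-.33,-.05,.01),(304,593)),("side",(-.33,.05,.01),(240,570)),
("scene",None,(397,355)),("side",None,(386,313))]
def res(v):
    return np.concatenate([(proj(d[n],r2w(v,[P if P else (v[3],0,.04)]))[0]-f(u)) for n,P,u in obs])
s=least_squares(res,[.65,.25,-1.5,.15],loss="soft_l1");print(s.x,res(s.x).reshape(-1,2).round(1).tolist())
np.save("rail.npy",s.x);v=s.x
for n in("scene","side"):
    o=cv2.resize(d[n]["color"][:,:,::-1],None,fx=3,fy=3,interpolation=cv2.INTER_CUBIC)
    L=[[(-.33,y,.01),(.33,y,.01)] for y in(-.05,.05)]+[[(x,-.05,.01),(x,.05,.01)] for x in(-.33,.33)]
    L+=[[(-.31,y,.062+.0186),(.31,y,.062-.0186)] for y in(-.033,.033)]
    for xc,a in((-.1,.015),(v[3],.017)):
        c=[(xc-a,-.022,.04),(xc+a,-.022,.04),(xc+a,.022,.04),(xc-a,.022,.04)];L+=[[c[i],c[i-1]] for i in range(4)]
    L+=[[(-.1955,-.145,.137),(-.1955,-.145,.104)],[(-.1955,-.085,.098),(-.1955,.05,.098)],[(-.24,-.05,.098),(-.24,.05,.098)]]
    for a in L:
        q=((proj(d[n],r2w(v,a))+.5)*3-.5).astype(int);cv2.line(o,q[0].tolist(),q[1].tolist(),(0,255,0),1)
    o=o[340:940,450:1250] if n=="scene" else o[360:1152,300:1000]
    cv2.imwrite(f"pics/o_{n}.png",o if n=="scene" else cv2.resize(o,None,fx=.75,fy=.75))
E
```

```text
scene yel [([504.3, 105.4], 16), ([7.1, 167.9], 21), ([7.6, 174.4], 20), ([318.4, 195.2], 37)] blue [([248.9, 44.9], 267), ([131.8, 60.5], 1163), ([251.6, 228.6], 71)]
side yel [([467.5, 134.0], 44), ([479.3, 137.5], 50), ([491.4, 141.0], 55), ([214.0, 271.0], 205)] blue [([368.1, 26.6], 604), ([245.8, 203.4], 120)]
[ 0.58803498  0.03767403 -1.49143623  0.10865792] [[0.3, -0.4], [0.5, -1.9], [-2.3, -2.0], [-2.4, 1.7], [0.9, -1.5], [-0.6, -0.0], [0.8, -0.5], [0.3, -0.2], [1.4, 1.9], [-3.3, 0.1], [0.2, 0.7], [-1.6, -0.4]]
```

View pics/o_scene.png

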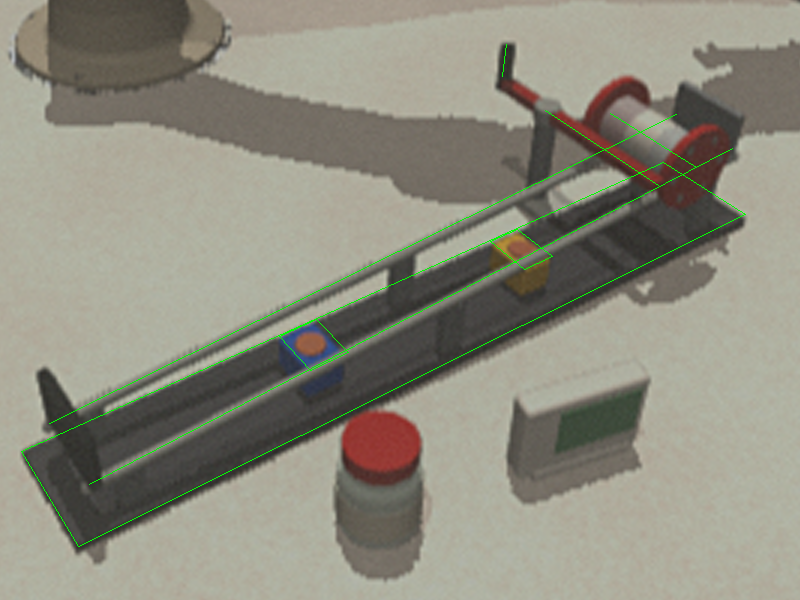

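View pics/o_side.png

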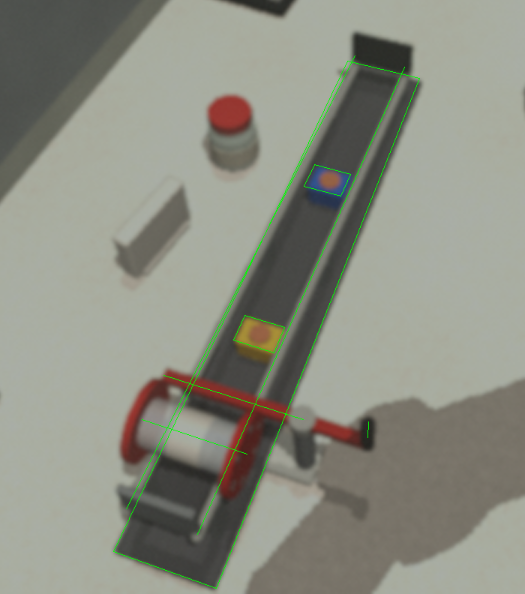

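```bash
cat >> h.py <<'E'
from scipy.spatial.transform import Rotation as R
from workcell import get_state,optics
rail=np.load("rail.npy")
slope=0.06
def w2r(p):
    c,s=np.cos(rail[2]),np.sin(rail[2]);d=np.array(p)[:2]-rail[:2]
    return np.array([c*d[0]+s*d[1],-s*d[0]+c*d[1],p[2]])
def mv(x,y,z,st=None):
    "tool-frame shift(mm), turn(deg) to rail point with tool x uphill, tool y = rail y"
    st=st or get_state();q=R.from_quat(st["tcp_rot"])
    c,s=np.cos(rail[2]),np.sin(rail[2])
    G=R.from_matrix(np.array([[-c,-s,0],[-s,c,0],[0,0,-1]]).T if False else np.c_[[-c,-s,0],[-s,c,0],[0,0,-1]])
    return (q.inv().apply(r2w(rail,(x,y,z))[0]-st["ee_pos"])*1000).round(1),np.degrees((q.inv()*G).as_rotvec()).round(1)
def masks(im):
    h=cv2.cvtColor(im["color"],cv2.COLOR_RGB2HSV)
    red=(cv2.inRange(h,(0,140,50),(7,255,255))|cv2.inRange(h,(172,140,50),(180,255,255)))>0
    return red,cv2.inRange(h,(105,110,50),(130,255,255))>0,cv2.inRange(h,(18,120,80),(34,255,255))>0
def hull(im,P,m):
    q=cv2.convexHull((proj(im,r2w(rail,P))).astype(np.float32))[:,0]
    cv2.fillConvexPoly(m,np.round(q*16).astype(int),1,shift=4)
t=np.linspace(0,2*np.pi,40)
def cell_x(im,lo=-.3,hi=.3):
    """rail x of cell by overlap of model far flange outline (incl. visible barrel excluded) with red"""
    red=masks(im)[0];best=[]
    for x in np.arange(lo,hi,.002):
        m=np.zeros(red.shape,np.uint8);z=.062-.06*x+.022
        P=np.array([(x+.038*np.cos(a),y,z+.038*np.sin(a)) for a in t for y in(.042,.05)]);hull(im,P,m)
        k=cv2.dilate(m,np.ones((5,5)))-m
        best.append((red[m>0].mean()-red[k>0].mean(),x))
    return max(best)
def block_x(im,i,lo,hi,a):
    M=masks(im)[i];best=[]
    for x in np.arange(lo,hi,.001):
        m=np.zeros(M.shape,np.uint8);hull(im,np.array([(x+s*a,y,.04) for s in(-1,1) for y in(-.022,.022)]),m)
        b=np.zeros(M.shape,np.uint8);hull(im,np.array([(x+s*a,y,z) for s in(-1,1) for y in(-.022,.022) for z in(.01,.04)]),b)
        best.append((M[m>0].mean()*.0+ (M&(b>0)).sum()/(M[150:]&True).sum() - .5*(~M[b>0]).mean(),x))
    return max(best)
E
python3 - <<'E'
from h import *
d=pickle.load(open("im.pkl","rb"))
for n in("scene","side"):print(n,cell_x(d[n]),block_x(d[n],1,.06,.2,.017),block_x(d[n],2,-.14,-.06,.015))
print(mv(-.1655,-.145,.2),mv(-.1655,-.145,.13),w2r(get_state()["ee_pos"]))
E
```

```text
scene (np.float64(0.09458748004483543), np.float64(-0.23399999999999993)) (np.float64(0.5930232558139534), np.float64(0.10900000000000004)) (np.float64(0.302306329334534), np.float64(-0.10299999999999998))
side (np.float64(0.19756609111306214), np.float64(-0.24599999999999994)) (np.float64(0.7209302325581395), np.float64(0.11300000000000004)) (np.float64(0.7786069651741294), np.float64(-0.09699999999999998))
(array([-313. , -372.8,   14.5]), array([-0.1,  0. , 61.1])) (array([-312.9, -372.7,   84.5]), array([-0.1,  0. , 61.1])) [-0.64317131 -0.23848414  0.21397835]
```

Emit:
{"method": "servo_tool", "body": {"series": [-22,-26,0,0,0,5,0,-46,-55,0,0,0,11,0,-70,-84,0,0,0,17,0,-95,-113,0,0,0,23,0,-120,-143,0,0,0,29,0], "squeeze": 20}}

```text
time: 0.57
ee_pos: [0.3498, 0.4788, 0.2145]
tcp_rot: [0.451, 0.892, -0.0, -0.0]
contact_force: [0.5, 0.2, -0.7]
gripper_width: 0.0259
gripper_force: 0.0
```

```bash
python3 - <<'E'
from h import *
d=pickle.load(open("im.pkl","rb"))
print(mv(-.1655,-.145,.2),w2r(get_state()["ee_pos"]),get_state()["time"],get_state()["gripper_width"])
im=d["side"];h=cv2.cvtColor(im["color"],cv2.COLOR_RGB2HSV)
for n in("scene","side"):
    im=d[n];h=cv2.cvtColor(im["color"],cv2.COLOR_RGB2HSV)
    for y in(.044,.05,-.042,-.05):
        P=[(-.24+.028*np.cos(a),y,.098+.028*np.sin(a)) for a in t[::8]]
        q=proj(im,r2w(rail,P)).round().astype(int);print(n,y,q[0],[h[v,u].tolist() for u,v in q])
E
```

```text
(array([-279.4, -105.5,   14.5]), array([-0. ,  0. , 31.8])) [-0.45859198 -0.20251226  0.2145096 ] 0.5667 0.02589921559215737
scene 0.044 [372 171] [[1, 120, 83], [2, 144, 108], [18, 42, 73], [3, 113, 77], [4, 115, 80]]
scene 0.05 [374 173] [[10, 21, 72], [2, 101, 76], [0, 103, 79], [4, 110, 79], [30, 18, 72]]
scene -0.042 [347 155] [[1, 101, 76], [2, 96, 80], [5, 107, 79], [20, 33, 141], [2, 141, 116]]
scene -0.05 [345 154] [[5, 124, 82], [1, 165, 141], [4, 107, 79], [11, 41, 124], [2, 166, 129]]
side 0.044 [172 295] [[4, 129, 81], [4, 123, 89], [5, 118, 84], [3, 137, 80], [10, 11, 144]]
side 0.05 [169 294] [[4, 129, 81], [2, 172, 147], [2, 171, 133], [4, 134, 80], [10, 11, 143]]
side -0.042 [211 307] [[2, 165, 102], [2, 183, 145], [2, 184, 136], [2, 143, 89], [3, 159, 77]]
side -0.05 [215 309] [[4, 96, 74], [2, 129, 79], [3, 156, 77], [2, 123, 77], [6, 74, 72]]
```

Emit:
{"method": "servo_tool", "body": {"series": [-32,-12,0,0,0,6,0,-65,-25,0,0,0,12,0,-99,-37,0,0,0,18,0,-133,-50,0,0,0,24,0,-166,-63,0,0,0,30,0]}}

```text
time: 0.98
ee_pos: [0.3983, 0.3078, 0.2147]
tcp_rot: [0.667, 0.745, 0.0, -0.0]
contact_force: [0.7, 0.5, -0.1]
gripper_width: -0.0
gripper_force: 0.0
```

```bash
sed -i 's/(0,140,50),(7,/(0,88,50),(8,/; s/(172,140,50)/(172,88,50)/' h.py; python3 - <<'E'
from h import *
d=pickle.load(open("im.pkl","rb"))
print(mv(-.1655,-.145,.2),w2r(get_state()["ee_pos"]))
for n in("scene","side"):print(n,cell_x(d[n]))
E
```

```text
(array([-119.5,   19.1,   14.7]), array([ 0. , -0. ,  1.8])) [-0.28434919 -0.1677694   0.21473842]
scene (np.float64(0.780758937761614), np.float64(-0.23999999999999994))
side (np.float64(0.4103944406381521), np.float64(-0.23999999999999994))
```

Emit:
{"method": "servo_tool", "body": {"series": [-38,7,0,0,0,1.7,0,-76,14,0,0,0,1.7,0,-108,20,8,0,0,1.7,0,-113,20,45,0,0,1.7,0,-113,20,83,0,0,1.7,0]}}

```text
time: 1.4
ee_pos: [0.433, 0.1977, 0.1325]
tcp_rot: [0.678, 0.735, 0.002, 0.001]
contact_force: [-0.1, 1.5, -1.2]
gripper_width: -0.0001
gripper_force: 0.0
```

Emit:
{"method": "servo_tool", "body": {"series": [0,0,1,0,0,0,0,0,0,1,0,0,0,0]}}

```text
time: 1.57
ee_pos: [0.4299, 0.199, 0.1297]
tcp_rot: [0.676, 0.737, -0.002, -0.001]
contact_force: [-0.7, 0.6, 0.4]
gripper_width: -0.0
gripper_force: 0.0
```

```bash
python3 - <<'E'
from h import *
s=get_state();print(mv(-.1655,-.145,.13),w2r(s["ee_pos"]),s["time"])
im=optics.get_image("side");cv2.imwrite("pics/s1.png",cv2.resize(im["color"][200:384,60:330,::-1],None,fx=2.5,fy=2.5))
E
```

```text
(array([-7.8, -0.2, -0.3]), array([-0.2,  0.1,  0.3])) [-0.17331251 -0.144811    0.12970131] 1.5667
```

View pics/s1.png

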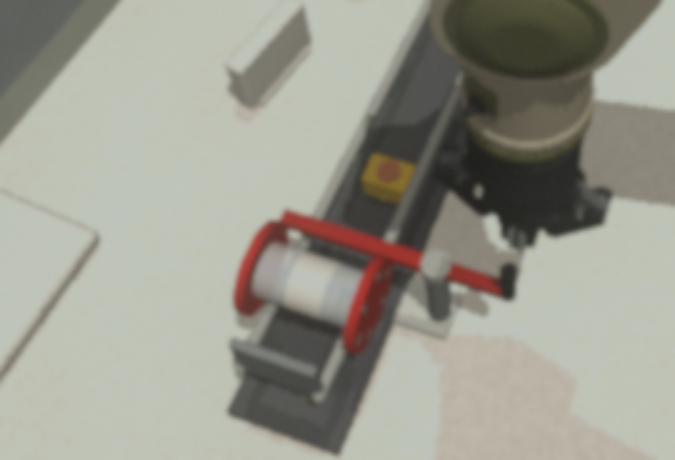

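The fingers are closed just downhill of the pin, at (523,240) against (509,275). Next I push the pin round.

Emit:
{"method": "servo_tool", "body": {"series": [22,-3,0,0,0,0,0,38,-2,0,0,0,0,0,54,4,0,0,0,0,0,70,17,0,0,0,0,0,80,32,0,0,0,0,0]}}

```text
time: 2.03
ee_pos: [0.4562, 0.2855, 0.1335]
tcp_rot: [0.675, 0.738, 0.002, -0.0]
contact_force: [0.2, 0.2, -0.0]
gripper_width: 0.0001
gripper_force: 0.0
```

Emit:
{"method": "servo_tool", "body": {"series": [0,1,-5,0,0,0,0,-32,0,-25,0,0,0,0,-70,5,-32,0,0,0,0,-108,14,-32,0,0,0,0,-145,30,-32,0,0,0,0]}}

```text
time: 2.45
ee_pos: [0.4977, 0.1394, 0.1656]
tcp_rot: [0.675, 0.738, 0.001, 0.0]
contact_force: [0.8, 0.1, -0.6]
gripper_width: 0.0001
gripper_force: 0.0
```

```bash
python3 - <<'E'
from h import *
s=get_state();print(mv(0,0,.076),w2r(s["ee_pos"]),s["time"])
for n in("side",):
    im=optics.get_image(n);print(n,cell_x(im))
cv2.imwrite("pics/s2.png",cv2.resize(im["color"][150:384,60:360,::-1],None,fx=2.5,fy=2.5))
E
```

```text
(array([-109.4,   80.8,   89.7]), array([ 0.1, -0.1,  0.5])) [-0.10854965 -0.08198064  0.16561607] 2.45
side (np.float64(0.40540276010570614), np.float64(-0.23999999999999994))
```

View pics/s2.png

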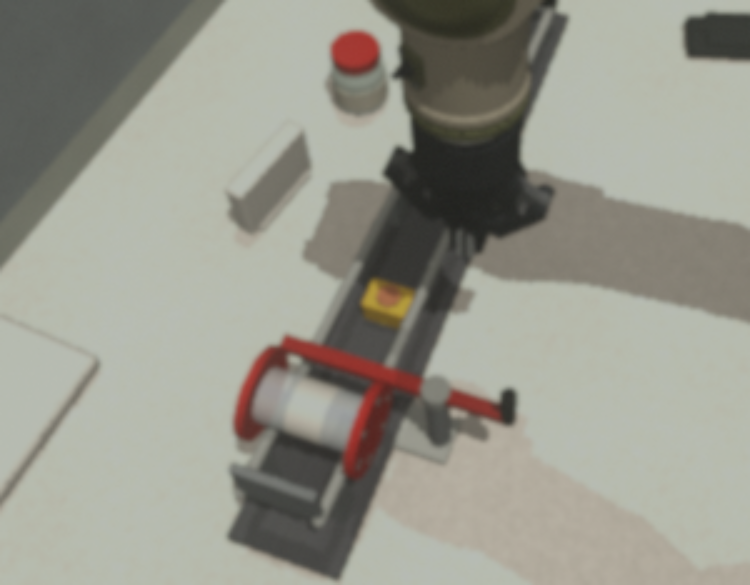

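The gate is still closed, with the pin at (509,405), so the fingers passed over or beside the pin. I'll check where the tips really are.

```bash
python3 - <<'E'
from h import *
im=pickle.load(open("im.pkl","rb"))["side"]
for nm,F,o in(("s1",(-.1733,-.1448,.1297),(60,200)),("s2",(-.1085,-.082,.1656),(60,150))):
    for dz in(0.02,0,-.017,-.03):print(nm,dz,((proj(im,r2w(rail,(F[0],F[1],F[2]+dz)))[0]-o)*2.5).round())
print("pin",((proj(im,r2w(rail,[(-.1955,-.145,.137),(-.1955,-.145,.104)]))-(60,200))*2.5).round())
E
python3 - <<'E'
import cv2,numpy as np
a=cv2.imread("pics/s1.png")[180:330,430:600];b=cv2.imread("pics/s2.png")[180:330,370:570]
cv2.imwrite("pics/z.png",np.hstack([cv2.resize(a,(400,353)),cv2.resize(b,(400,353))]))
E
```

```text
s1 0.02 [518. 234.]
s1 0 [517. 246.]
s1 -0.017 [517. 255.]
s1 -0.03 [516. 262.]
s2 0.02 [467. 242.]
s2 0 [468. 255.]
s2 -0.017 [468. 266.]
s2 -0.03 [468. 275.]
pin [[509. 268.]
 [508. 285.]]
```

View pics/z.png

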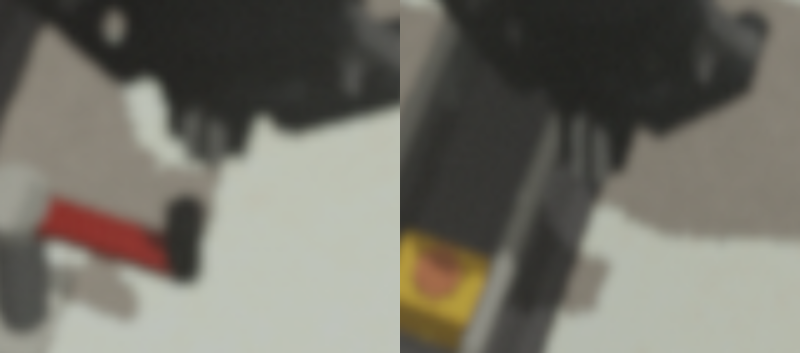

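Emit:
{"method": "servo_tool", "body": {"series": [22,-22,0,0,0,0,0,45,-45,0,0,0,0,0,65,-66,10,0,0,0,0,65,-66,35,0,0,0,0,65,-66,50,0,0,0,0]}}

```text
time: 2.92
ee_pos: [0.4259, 0.2018, 0.1138]
tcp_rot: [0.675, 0.738, 0.001, -0.0]
contact_force: [0.4, -0.0, 0.6]
gripper_width: 0.0001
gripper_force: 0.0
```

Emit:
{"method": "servo_tool", "body": {"series": [0,0,0,0,0,0,0,0,0,0,0,0,0,0]}}

```text
time: 3.08
ee_pos: [0.4271, 0.1997, 0.1138]
tcp_rot: [0.676, 0.737, 0.0, 0.0]
contact_force: [1.3, -0.9, -0.0]
gripper_width: 0.0002
gripper_force: 0.0
```

```bash
python3 - <<'E'
from h import *
s=get_state();F=w2r(s["ee_pos"]);print(F,s["time"],mv(-.171,-.145,.108))
out=[]
for n in("scene","side"):
    im=optics.get_image(n);c=proj(im,s["ee_pos"])[0];u,v=(c-[40,35]).astype(int)
    o=cv2.resize(im["color"][v:v+80,u:u+80,::-1],(390,390),interpolation=cv2.INTER_CUBIC)
    for P,col in(((F[0],F[1],F[2]-.017),(0,255,0)),((-.1955,-.145,.137),(255,0,255)),((-.1955,-.145,.104),(255,255,0))):
        q=(proj(im,r2w(rail,P))[0]-[u,v]+.5)*390/80;cv2.circle(o,q.astype(int).tolist(),3,col,-1)
    out.append(o)
cv2.imwrite("pics/t.png",np.hstack(out))
E
```

```text
[-0.17427531 -0.147604    0.11384698] 3.0833 (array([-3.3,  2.6,  5.8]), array([ 0. , -0. ,  0.4]))
```

View pics/t.png

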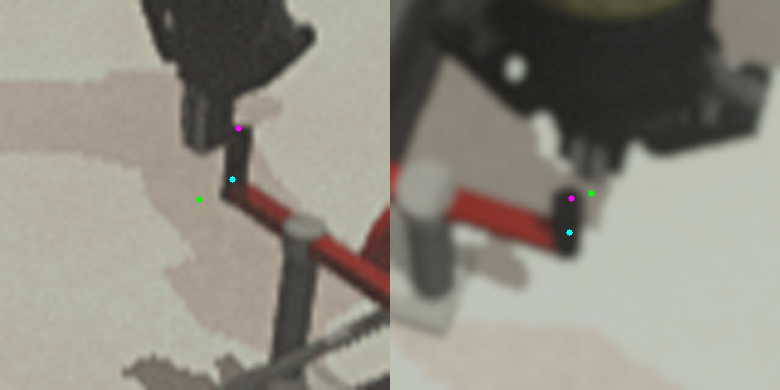

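The fingertips appear at (203,150) in the left half and (587,178) in the right half. That is clearly higher than the nominal tip marker, so I'll triangulate them and the pin.

```bash
python3 - <<'E'
from h import *
d=pickle.load(open("im.pkl","rb"));ee=r2w(rail,(-.17428,-.1476,.11385))[0]
px={}
for n,ps in(("scene",{"tip":(203,151),"pintop":(243,127),"pinbot":(231,195)}),("side",{"tip":(197,177),"pintop":(179,190),"pinbot":(179,252)})):
    u,v=(proj(d[n],ee)[0]-[40,35]).astype(int)
    px[n]={k:np.array(p)*80/390-.5+[u,v] for k,p in ps.items()}
for k in("tip","pintop","pinbot"):
    s=least_squares(lambda X:np.concatenate([proj(d[n],X)[0]-px[n][k] for n in px]),ee)
    print(k,w2r(s.x),s.fun.round(1))
E
```

```text
tip [-0.1787876  -0.14832784  0.1250368 ] [ 1.3  0.4  0.9 -0.4]
pintop [-0.19445271 -0.14289885  0.13987368] [-0.7 -0.2 -0.4  0.2]
pinbot [-0.19821284 -0.14634078  0.09201953] [ 0.3  0.1  0.2 -0.1]
```

Emit:
{"method": "servo_tool", "body": {"series": [0,0,-25,0,0,0,0,-28,22,-30,0,0,0,0,-57,45,-30,0,0,0,0,-87,67,-30,0,0,0,0,-115,88,-30,0,0,0,0]}}

```text
time: 3.6
ee_pos: [0.5264, 0.0908, 0.1447]
tcp_rot: [0.676, 0.737, 0.001, 0.001]
contact_force: [0.9, -0.0, 1.0]
gripper_width: -0.0001
gripper_force: 0.0
```

Emit:
{"method": "servo_tool", "body": {"series": [-30,22,0,0,0,0,0,-60,44,5,0,6,0,0,-84,60,25,0,12,0,0,-84,60,55,0,18,0,0,-84,60,85,0,20,0,0]}}

```text
time: 4.02
ee_pos: [0.5954, 0.0128, 0.0686]
tcp_rot: [0.667, 0.727, 0.113, -0.118]
contact_force: [0.3, 0.5, -1.1]
gripper_width: -0.0
gripper_force: 0.0
```

Emit:
{"method": "servo_tool", "body": {"series": [0,0,0,0,0,0,0,0,0,0,0,0,0,0]}}

```text
time: 4.18
ee_pos: [0.5896, 0.0089, 0.0631]
tcp_rot: [0.67, 0.724, 0.108, -0.122]
contact_force: [1.1, 1.7, 1.6]
gripper_width: -0.0003
gripper_force: 0.0
```

```bash
python3 - <<'E'
from h import *
s=get_state();F=w2r(s["ee_pos"]);print(F,s["time"],mv(.025,0,.057),s["joint_pos"],s["contact_force"])
a=R.from_quat(s["tcp_rot"]).apply([0,0,1])
out=[]
for n in("scene","side"):
    im=optics.get_image(n);c=proj(im,s["ee_pos"])[0];u,v=(c-[40,45]).astype(int);print(n,u,v,cell_x(im))
    o=cv2.resize(im["color"][v:v+80,u:u+80,::-1],(390,390),interpolation=cv2.INTER_CUBIC)
    for k,col in((-.011,(0,255,0)),(.017,(255,0,255))):
        q=(proj(im,np.array(s["ee_pos"])+a*k)[0]-[u,v]+.5)*390/80;cv2.circle(o,q.astype(int).tolist(),2,col,-1)
    th=[(proj(im,r2w(rail,(x,-.085,.1)))) for x in()]
    out.append(o)
cv2.imwrite("pics/u.png",np.hstack(out))
E
```

```text
[ 0.02881905 -0.00072559  0.06305426] 4.1833 (array([1.7, 0.8, 7. ]), array([ -0.4, -18.8,  -0.2])) [ 0.13477254  0.68660314 -0.0922097   1.98997712 -0.49781675  0.57931262
  0.57253569] [1.14326828 1.74009364 1.57102579]
scene 242 162 (np.float64(0.7583030261442394), np.float64(-0.23999999999999994))
side 194 173 (np.float64(0.40873054712733675), np.float64(-0.23999999999999994))
```

View pics/u.png

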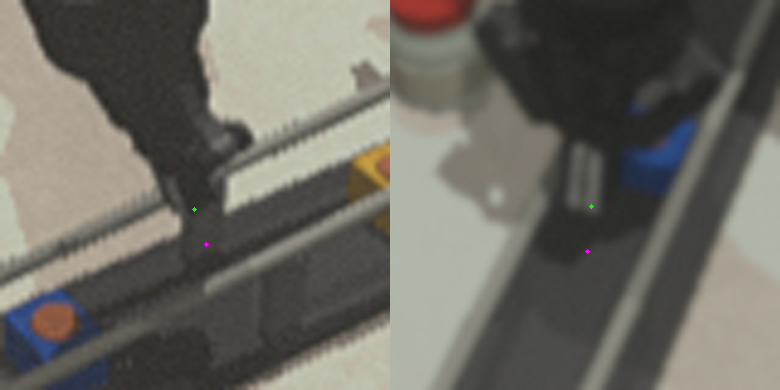

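Emit:
{"method": "servo_tool", "body": {"series": [12,0,-36,0,-4,0,0,40,-15,-55,0,-9,0,0,70,-37,-50,0,-14,0,0,98,-59,-40,0,-19,0,0,127,-81,-30,0,-19,0,0]}}

```text
time: 4.7
ee_pos: [0.515, 0.1067, 0.138]
tcp_rot: [0.674, 0.739, 0.001, 0.004]
contact_force: [1.1, 1.9, -0.2]
gripper_width: 0.0002
gripper_force: 0.0
```

Emit:
{"method": "servo_tool", "body": {"series": [27,-21,0,0,0,0,0,56,-42,0,0,0,0,0,83,-63,5,0,0,0,0,83,-63,20,0,0,0,0,83,-63,30,0,0,0,0]}}

```text
time: 5.12
ee_pos: [0.4413, 0.1859, 0.1063]
tcp_rot: [0.671, 0.741, 0.0, 0.0]
contact_force: [0.3, -1.3, -0.4]
gripper_width: -0.0001
gripper_force: 0.0
```

Emit:
{"method": "servo_tool", "body": {"series": [0,0,0,0,0,0,0,0,0,0,0,0,0,0,0,0,0,0,0,0,0]}}

```text
time: 5.37
ee_pos: [0.4436, 0.1814, 0.1058]
tcp_rot: [0.675, 0.738, -0.001, 0.0]
contact_force: [-0.5, 0.0, 0.4]
gripper_width: -0.0002
gripper_force: 0.0
```

```bash
python3 - <<'E'
from h import *
s=get_state();F=w2r(s["ee_pos"]);print(F,s["time"],mv(-.171,-.145,.092),s["contact_force"])
E
```

```text
[-0.15474063 -0.13257762  0.10579384] 5.3667 (array([ 16.4, -12.2,  13.8]), array([-0. ,  0.1,  0.6])) [-0.45924624  0.04421775  0.41105277]
```

Emit:
{"method": "servo_tool", "body": {"series": [8,-12,6,0,0,0.6,0,15,-12,14,0,0,0.6,0,15,-12,14,0,0,0.6,0,15,-12,14,0,0,0.6,0]}}

```text
time: 5.7
ee_pos: [0.4304, 0.1944, 0.0903]
tcp_rot: [0.679, 0.734, -0.002, 0.0]
contact_force: [0.4, -0.4, -1.3]
gripper_width: 0.0001
gripper_force: 0.0
```

```bash
python3 - <<'E'
from h import *
s=get_state();F=w2r(s["ee_pos"]);print(F,s["time"],s["contact_force"])
for th,r in((.15,18),(.4,20),(.7,23),(1.0,24),(1.25,23),(1.48,21.5)):
    P=np.array([-.1955-.06*np.sin(th),-.085-.06*np.cos(th)]);G=P+r/1e3*np.array([np.cos(th),-np.sin(th)])
    print(th,((G-F[:2])*[-1e3,1e3]).round(1))
E
```

```text
[-0.16875924 -0.14466583  0.09027817] 5.7 [ 0.39121601 -0.43776995 -1.2764397 ]
0.15 [17.9 -2.4]
0.4 [31.7 -3.4]
0.7 [47.8 -1. ]
1.0 [64.3  7.1]
1.25 [76.4 18.9]
1.48 [84.5 32.8]
```

Emit:
{"method": "servo_tool", "body": {"series": [24,-3,0,0,0,0,0,45,-2,0,0,0,0,0,62,6,0,0,0,0,0,76,19,0,0,0,0,0,85,33,0,0,0,0,0]}}

```text
time: 6.12
ee_pos: [0.4568, 0.2827, 0.0902]
tcp_rot: [0.679, 0.734, -0.002, -0.0]
contact_force: [-0.5, -0.8, 0.1]
gripper_width: 0.0002
gripper_force: 0.3
```

```bash
cat >> h.py <<'E'
def gate(im):
    red=masks(im)[0];o=[]
    for th in np.arange(0,1.55,.05):
        q=proj(im,r2w(rail,[(-.1955+l*np.sin(th),-.085+l*np.cos(th),.104) for l in np.linspace(.03,.13,25)])).round().astype(int)
        o.append((red[q[:,1],q[:,0]].mean(),round(th,2)))
    return sorted(o)[-4:]
def look(n="side",lo=-.28,hi=.2):
    s=get_state();im=optics.get_image(n);print(n,s["time"],w2r(s["ee_pos"]).round(4),cell_x(im,lo,hi),gate(im),np.round(s["contact_force"],1))
E
python3 -c "
from h import *
look()"
```

```text
side 6.1167 [-0.2547 -0.1114  0.0902] (np.float64(0.45565217391304347), np.float64(-0.22599999999999998)) [(np.float64(0.0), np.float64(1.4)), (np.float64(0.0), np.float64(1.45)), (np.float64(0.0), np.float64(1.5)), (np.float64(0.08), np.float64(0.0))] [-0.5 -0.8  0.1]
```

Emit:
{"method": "servo_tool", "body": {"series": [0,0,-30,0,0,0,0,-28,0,-50,0,0,0,0,-68,3,-50,0,0,0,0,-107,14,-50,0,0,0,0,-143,34,-50,0,0,0,0]}}

```text
time: 6.58
ee_pos: [0.5001, 0.1391, 0.1409]
tcp_rot: [0.679, 0.734, -0.002, -0.0]
contact_force: [0.8, 0.2, -0.0]
gripper_width: -0.0002
gripper_force: 0.0
```

Emit:
{"method": "servo_tool", "body": {"series": [-33,23,0,0,0,0,0,-66,46,2,0,5,0,0,-97,67,20,0,11,0,0,-112,77,53,0,16,0,0,-112,77,86,0,21,0,0]}}

```text
time: 7.0
ee_pos: [0.58, 0.046, 0.087]
tcp_rot: [0.672, 0.727, 0.096, -0.106]
contact_force: [1.3, -0.2, -0.9]
gripper_width: -0.0001
gripper_force: 0.0
```

```bash
python3 -c "
from h import *
look()"
```

```text
side 7.0 [-0.0089 -0.0073  0.087 ] (np.float64(0.4470338983050847), np.float64(-0.1279999999999999)) [(np.float64(0.52), np.float64(1.1)), (np.float64(0.52), np.float64(1.15)), (np.float64(0.96), np.float64(1.45)), (np.float64(1.0), np.float64(1.5))] [ 1.3 -0.2 -0.9]
```

Emit:
{"method": "servo_tool", "body": {"series": [0,3,0,0,0,0,0,0,3,0,0,0,0,0]}}

```text
time: 7.22
ee_pos: [0.58, 0.0452, 0.0844]
tcp_rot: [0.674, 0.725, 0.092, -0.108]
contact_force: [-0.2, 0.4, 0.8]
gripper_width: 0.0002
gripper_force: 0.0
```

```bash
python3 -c "
from h import *
look()
s=get_state();print(mv(0,0,.057))"
```

```text
side 7.2167 [-0.0081 -0.0074  0.0844] (np.float64(0.44144144144144143), np.float64(-0.09199999999999986)) [(np.float64(0.56), np.float64(1.15)), (np.float64(0.64), np.float64(1.2)), (np.float64(0.96), np.float64(1.45)), (np.float64(1.0), np.float64(1.5))] [-0.2  0.4  0.8]
(array([-17.9,   7.7,  24. ]), array([ -0.6, -16.3,  -0.1]))
```

Emit:
{"method": "servo_tool", "body": {"series": [-6.6,2,8.5,0,1,0,0,-15.7,4,14,0,2,0,0,-26,6,17.4,0,3,0,0,-38.3,8,17,0,3,0,0,-51,8,14.3,0,3,0,0]}}

```text
time: 7.68
ee_pos: [0.5913, 0.0055, 0.0575]
tcp_rot: [0.668, 0.725, 0.11, -0.126]
contact_force: [-0.2, -0.4, 0.2]
gripper_width: -0.0001
gripper_force: 0.0
```

```bash
python3 -c "
from h import *
look('side',-.1,.15)
print(mv(0.045,0,.055))"
```

```text
side 7.6833 [0.0323 0.0007 0.0575] (np.float64(0.46825396825396826), np.float64(-0.009999999999999926)) [(np.float64(0.12), np.float64(1.35)), (np.float64(0.48), np.float64(1.4)), (np.float64(0.96), np.float64(1.45)), (np.float64(1.0), np.float64(1.5))] [-0.2 -0.4  0.2]
(array([-8.9, -0.8, -0.6]), array([ -0.5, -19.1,  -0. ]))
```

Emit:
{"method": "servo_tool", "body": {"series": [-12.5,0,-3.5,0,0,0,0,-25.1,0,-7,0,0,0,0,-37.2,0,-10.4,0,0,0,0,-48.7,0,-13.6,0,0,0,0,-59.3,0,-16.6,0,0,0,0]}}

```text
time: 8.15
ee_pos: [0.596, -0.0588, 0.0532]
tcp_rot: [0.669, 0.724, 0.11, -0.126]
contact_force: [-0.1, -0.1, -0.5]
gripper_width: 0.0001
gripper_force: 0.0
```

```bash
python3 -c "
from h import *
s=get_state();print(s['time'],w2r(s['ee_pos']).round(4),s['contact_force'],mv(.136,0,.05))"
```

```text
8.15 [0.0968 0.0003 0.0532] [-0.05497713 -0.0658956  -0.54776208] (array([-38.1,  -0.3,  -9.9]), array([ -0.6, -19.2,  -0.1]))
```

Emit:
{"method": "servo_tool", "body": {"series": [-9.3,0,-2.6,0,0,0,0,-16.9,0,-4.7,0,0,0,0,-23,0,-6.4,0,0,0,0,-27.6,0,-7.7,0,0,0,0,-31,0,-8.7,0,0,0,0]}}

```text
time: 8.57
ee_pos: [0.5984, -0.0895, 0.0511]
tcp_rot: [0.669, 0.724, 0.11, -0.127]
contact_force: [-0.2, 1.0, 0.7]
gripper_width: -0.0001
gripper_force: 0.0
```

Emit:
{"method": "servo_tool", "body": {"series": [-2.2,0,-0.6,0,0,0,0,-3.5,0,-1,0,0,0,0,-4,0,-1.1,0,0,0,0]}}

```text
time: 8.82
ee_pos: [0.5988, -0.093, 0.0509]
tcp_rot: [0.669, 0.724, 0.11, -0.127]
contact_force: [0.4, -0.1, 0.6]
gripper_width: -0.0001
gripper_force: 0.0
```

```bash
python3 -c "
from h import *
look('side',0,.2);look('scene',0,.2)
im=optics.get_image('side');print(block_x(im,1,.06,.2,.017))
a=optics.get_image('scene')['color'][150:290,130:330,::-1];b=im['color'][120:260,150:350,::-1]
cv2.imwrite('pics/v.png',np.hstack([cv2.resize(a,(390,273)),cv2.resize(b,(390,273))]))"
```

```text
side 8.8167 [0.1312 0.0004 0.0509] (np.float64(0.48089171974522293), np.float64(0.106)) [(np.float64(0.12), np.float64(1.35)), (np.float64(0.44), np.float64(1.4)), (np.float64(0.92), np.float64(1.45)), (np.float64(1.0), np.float64(1.5))] [ 0.4 -0.1  0.6]
scene 8.8667 [0.1311 0.0004 0.0509] (np.float64(0.8512295414033383), np.float64(0.106)) [(np.float64(0.44), np.float64(1.35)), (np.float64(0.8), np.float64(1.4)), (np.float64(1.0), np.float64(1.45)), (np.float64(1.0), np.float64(1.5))] [0.7 0.1 0.4]
(np.float64(0.6177325581395349), np.float64(0.11300000000000004))
```

View pics/v.png

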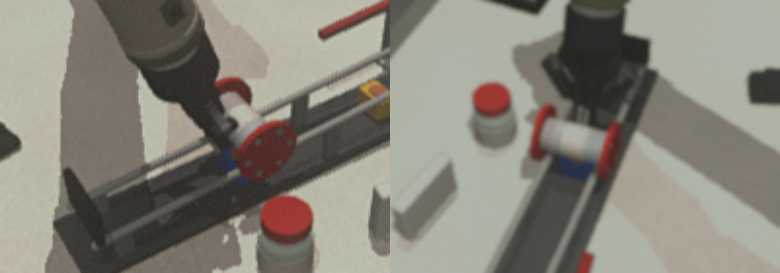

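The cell lies across the rail against the fingers at x ≈ 0.106, with the coil at about 0.111. I'll nudge it 4 mm slowly and hold.

Emit:
{"method": "servo_tool", "body": {"series": [-0.8,0,-0.2,0,0,0,0,-1.6,0,-0.4,0,0,0,0,-2.4,0,-0.6,0,0,0,0,-3.2,0,-0.8,0,0,0,0,-4,0,-1.1,0,0,0,0]}}

```text
time: 9.43
ee_pos: [0.5991, -0.0974, 0.0506]
tcp_rot: [0.669, 0.724, 0.11, -0.126]
contact_force: [0.4, -0.1, 0.5]
gripper_width: 0.0002
gripper_force: 0.0
```

Emit:
{"method": "servo_tool", "body": {"series": [0,0,0,0,0,0,0,0,0,0,0,0,0,0,0,0,0,0,0,0,0,0,0,0,0,0,0,0,0,0,0,0,0,0,0]}}

```text
time: 9.85
ee_pos: [0.5991, -0.0974, 0.0506]
tcp_rot: [0.669, 0.724, 0.11, -0.126]
contact_force: [0.5, -1.0, 0.2]
gripper_width: 0.0003
gripper_force: 0.3
```

Emit:
{"method": "servo_tool", "body": {"series": [0,0,0,0,0,0,0,0,0,0,0,0,0,0,0,0,0,0,0,0,0,0,0,0,0,0,0,0,0,0,0,0,0,0,0]}}

```text
time: 10.27
ee_pos: [0.5991, -0.0974, 0.0506]
tcp_rot: [0.669, 0.724, 0.11, -0.126]
contact_force: [-0.2, -0.2, 0.8]
gripper_width: -0.0
gripper_force: 0.3
```

Emit:
{"method": "servo_tool", "body": {"series": [0,0,0,0,0,0,0,0,0,0,0,0,0,0,0,0,0,0,0,0,0,0,0,0,0,0,0,0,0,0,0,0,0,0,0]}}

```text
time: 10.68
ee_pos: [0.5991, -0.0973, 0.0506]
tcp_rot: [0.669, 0.724, 0.11, -0.126]
contact_force: [0.4, -0.9, 0.3]
gripper_width: -0.0001
gripper_force: 0.3
```

Emit:
{"method": "servo_tool", "body": {"series": [0,0,0,0,0,0,0,0,0,0,0,0,0,0,0,0,0,0,0,0,0,0,0,0,0,0,0,0,0,0,0,0,0,0,0]}}

```text
time: 11.1
ee_pos: [0.5991, -0.0973, 0.0506]
tcp_rot: [0.669, 0.724, 0.11, -0.126]
contact_force: [-0.2, -0.9, 0.7]
gripper_width: -0.0
gripper_force: 0.3
```

Emit:
{"method": "servo_tool", "body": {"series": [0,0,0,0,0,0,0,0,0,0,0,0,0,0,0,0,0,0,0,0,0,0,0,0,0,0,0,0,0,0,0,0,0,0,0]}}

```text
time: 11.52
ee_pos: [0.5991, -0.0973, 0.0506]
tcp_rot: [0.669, 0.724, 0.11, -0.126]
contact_force: [-0.1, -2.0, 0.7]
gripper_width: 0.0001
gripper_force: 0.3
```

Emit:
{"method": "servo_tool", "body": {"series": [0,0,0,0,0,0,0,0,0,0,0,0,0,0,0,0,0,0,0,0,0,0,0,0,0,0,0,0,0,0,0,0,0,0,0]}}

```text
time: 11.93
ee_pos: [0.5991, -0.0973, 0.0506]
tcp_rot: [0.669, 0.724, 0.11, -0.126]
contact_force: [0.1, -0.8, 0.0]
gripper_width: 0.0001
gripper_force: 0.3
```

```bash
python3 -c "
from h import *
look('side',0,.2);look('scene',0,.2)"
```

```text
side 11.9333 [0.1354 0.0003 0.0506] (np.float64(0.4728434504792332), np.float64(0.108)) [(np.float64(0.12), np.float64(1.35)), (np.float64(0.48), np.float64(1.4)), (np.float64(0.92), np.float64(1.45)), (np.float64(1.0), np.float64(1.5))] [ 0.1 -0.8  0. ]
scene 11.9833 [0.1354 0.0003 0.0506] (np.float64(0.8467481135465325), np.float64(0.11)) [(np.float64(0.44), np.float64(1.35)), (np.float64(0.8), np.float64(1.4)), (np.float64(1.0), np.float64(1.45)), (np.float64(1.0), np.float64(1.5))] [ 0.1 -0.6  0.4]
```

The cell has rested against the fingers at about 0.109 for 2.5 s, and the gate is open, so I'm handing in.

```bash
python3 -c "
from workcell import env
print(env.close_job())"
```

```text
the job is handed in; nothing more can be done
None
```

I handed the job in at about 12 s with the cell resting against the fingers about 2 mm short of the blue coil's centre and the gate open at about 1.48 rad. A first push at the pin passed over it and had to be repeated. The hand-in returned no verdict, and I did not measure the contact force directly or re-check the bystanders' positions.

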